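# Slide a fresh paint cake into the empty well of a palette and hold it down

## Task

The fresh paint cake lies loose on the flat mixing area of the porcelain palette. Without picking it up, push it with the fingertips across the palette and over the rim of the one empty well until it drops in. Then press lightly with the fingertips on the middle of its top so that it sits flat on the bottom of the well, and finish while still holding it down there; leave the bottle, bowl and brush alone.

Things in the scene. Friction and masses are not known exactly. Their poses are not given: they have to be found in the camera images.
- palette: White porcelain slab, 190 (x) x 280 (y) x 18 mm high, fixed. Origin at the centre of its underside, z up. Four round wells, 54 mm in diameter, 8 mm deep, upright sides, at x = +50, y = -102, -34, +34, +102 mm. The top at x = -95 to +20 mm is the flat mixing area. Three wells hold used brown cakes, 52 mm in diameter, stuck fast, standing 4 mm above the top.
- empty_well: The one well without a cake (any of the four), with only a faint paint stain on its floor. Origin at the centre of the well's floor, 8 mm below the palette's top; its z is up.
- cake: The fresh paint cake: a loose brown disc, 50 mm in diameter, 12 mm thick, about 40 g, lying flat on the mixing area. Origin at the centre of its underside, z up through its top face. At the bottom of the well it stands 4 mm above the palette's top, with 2 mm play all round.
- bottle: Bystander: capped brown glass bottle, 68 mm in diameter, 190 mm tall, standing on the table beside the palette's +y end. Origin at the centre of its base.
- bowl: Bystander: empty glass bowl, 110 mm across the rim, 50 mm tall, on the table beside the palette's -y end. Origin at the centre of its base.
- brush: Bystander: flat ink brush, 170 mm long, 50 mm wide, 12 mm high, lying on the table along the palette's far (+x) edge. Origin on its underside at the metal band; its x axis points to the bristles.
Not all that is in view belongs to the job. What is shaped like the cake but red or turquoise is not meant.

How it is judged:
By the outcome, as a careful person would: the job done as asked, in the order asked, and still so for the second after the job is handed in, while the arm keeps its last pose, push and grip.
It also fails if it takes over 64 s, if anything falls off the work surface, if the arm or the gripper's body presses on something with over 40 N, if the wrist force passes 120 N, or if a joint passes its speed limit or range.

## Robot

A 6-joint arm with a two-finger parallel gripper is mounted at the origin on the work surface. World frame = base frame: x ahead of the robot, y to its left, z up, the work surface at z = 0. Lengths are in m, angles in rad, forces in N, time in s.
With the tool pointing down it reaches from about 0.325 to 0.775 m from the base axis. Payload 5.5 kg.
Tool frame: the origin (TCP) lies at the very end of the fingers, on their centre line; the grasp point (between the pads) lies 19 mm behind it; z points along the fingers, x is the direction in which the jaws open and shut, and the axes are right-handed (so a half turn about z gives the same grasp; the last joint's range is limited). The gripper opens to 85 mm and grips with 20 to 120 N. Pads are 22 mm wide; open, the fingers measure 114 mm over their backs; the gripper's body (76 mm by 85 mm) begins 54 mm behind the grasp point. The pads swing forward as they close: fully open they stand 13 mm farther back than shut.
Start: joints at [1.236, 0.091, 1.231, -0, 1.82, -0.057], TCP at [0.165, 0.577, 0.231] pointing down, gripper open.
Joint ranges: [-2.87, 2.87], [-0.86, 2.18], [0.17, 2.46], [-1.51, 4.65], [0.06, 2.69], [-2.65, 2.65]. Speed limits (rad/s): [2.57, 2.57, 3.01, 3.14, 3.14, 3.14].

## Interface

Orientations are given as [roll, pitch, yaw] about the fixed x, y, z axes, in that order (R = Rz(yaw) Ry(pitch) Rx(roll)).
In Python, from rig import ctrl gives the robot as it stands. The module is installed in compiled form; this text tells all that it offers.
- The arm moves only by the tool apply_moves, never from a script. Its argument "motion" is a list of rows, each a list of 7 numbers: the shift along the tool's x, y, z normalised to -1 to 1, where 1 is 0.5 m, then the turn, a rotation vector about the tool's x, y, z normalised to -1 to 1, where 1 is 2 rad, then the closure, from 0 (fully open) to 1 (shut). In form: [[tx, ty, tz, ax, ay, az, fingers], ...]. A call has 1 to 20 rows; each row is the pose to reach, as a shift and turn from the pose commanded when the call began, along the tool's axes at that moment; what a row does not reach only later rows make up. A row lasts 1/12 s, in which the tool goes at most 41.7 mm and 7.16 degrees, less where a joint would pass 70% of its speed; a pose out of reach is approached as far as the arm can. A call with a number of a shift or a turn outside -1 to 1 is refused whole. A call with a gripper value outside its range is refused whole. The fingers move at their own pace and stop on an object; "squeeze" is the grip in N (left out, the last holds). Time passes only in rows, so rows that repeat a pose let the fingers close. It gives the time, the measured TCP pose, the force and the opening at its end, in the units of the state.
- ctrl.get_state(): the state, without advancing time (a new reading comes with each control period).
- ctrl.camera(name): name is "scene" or "top" or "wrist"; returns a dict with "image" (384x512x3 uint8, blue, green, red), "range_z" (384x512 float32, m along the optical axis (not along the pixel's ray), 0 where there is no reading), "camera_matrix" (3x3 intrinsics, pixels), "xyz" and "orientation" of the camera in the world; the wrist camera has in their place "T_tool_cam" (4x4, takes a point from camera to tool coordinates, whose origin is the TCP and whose axes are the tool frame's). Camera axes: x right, y up, looking along -z (the intrinsics and any distortion apply to the point x, -y, -z); pixel columns grow to the right and rows downward; lengths in m; the calibration is good to about 2 mm. The wrist camera is an equidistant fisheye: a pixel r from the principal point sees the ray r / f radians off the axis. A picture is of the moment at which its call begins: read the wrist's pose just before it.
- ctrl.sign_off(): hands the job in, once; it reports no verdict.
The state is a dict: "clock": time; "qpos": joint angles; "qd": joint speeds; "joint_efforts": joint torques, N m; "position": TCP position; "tcp_rot": TCP orientation; "ft_force": force on the tool from outside, world axes, zero at the start; "moment": the same for the moment, N m; "grip_width": finger opening in m.
Only numpy, scipy, OpenCV 4.12 (cv2) and the standard library are available. Lean on these libraries where they do the work, as an engineer would, in place of code of your own. Each camera call takes 0.05 s, during which the arm holds its last target. There are 200 camera calls.

## Working session

There is one attempt and no reset: what is moved stays moved. The work goes in short steps, Python scripts to look and compute and a tool call to move; the robot and the scene stay as the last step left them, time stands still between calls to the robot, and variables do not carry over. Pictures are saved under pics/ and viewed, about 8 in all and at most 12, crops included, and the job is handed in when it is done.

Besides the shell and the picture viewer there is one more tool, called after "Call:" as name([rows], argument=value, ...), one row to a line, values as JSON. apply_moves: Moves the arm, as the interface text tells. Its arguments: {"type":"object","properties":{"motion":{"type":"array"},"squeeze":{"type":"number"}},"required":["motion"]}

```bash
mkdir -p pics; cat > h.py <<'E'
import numpy as np, cv2
from scipy.spatial.transform import Rotation as R
from rig import ctrl
def cloud(c):
    K=np.array(c["camera_matrix"]);z=c["range_z"].astype(float);v,u=np.indices(z.shape)
    p=np.stack([(u-K[0,2])/K[0,0]*z,-(v-K[1,2])/K[1,1]*z,-z],-1)
    return p
E
python3 - <<'E'
from h import *
print(ctrl.get_state())
for n in("top","scene"):
    c=ctrl.camera(n);print(n,c["xyz"],c["orientation"],c["camera_matrix"],[k for k in c])
    cv2.imwrite(f"pics/{n}.png",c["image"]);np.savez(f"{n}.npz",**c)
E
```

```text
{'clock': 0.0, 'qpos': array([ 1.23629603e+00,  9.18706287e-02,  1.23185926e+00, -2.23582147e-05,
        1.81978185e+00, -5.67026061e-02]), 'qd': array([ 0.00117941, -0.00104639,  0.00053351,  0.00092155,  0.00025969,
       -0.00061544]), 'joint_efforts': array([ 3.14847442e-03, -4.58725262e+01, -4.18041658e+01,  1.88865656e-04,
        1.12135833e-02,  2.13002880e-05]), 'position': array([0.16446515, 0.57674023, 0.23015884]), 'tcp_rot': array([-3.14150554e+00,  1.91723315e-03,  1.29299323e+00]), 'ft_force': array([-0.54505682, -0.9198717 , -0.34480834]), 'moment': array([0.00591579, 0.0133807 , 0.01412104]), 'grip_width': 0.08589360495660152}
top [0.4405361  0.02283952 0.81871198] [ 0.14603601  0.00790708 -1.54706924] [[400.30459828   0.         260.49959615]
 [  0.         400.30459828 193.73628858]
 [  0.           0.           1.        ]] ['image', 'range_z', 'camera_matrix', 'xyz', 'orientation']
scene [0.85899336 0.50354793 0.92823141] [ 0.58233813 -0.00772169  2.64222538] [[480.91485566   0.         259.43374096]
 [  0.         480.91485566 196.47405582]
 [  0.           0.           1.        ]] ['image', 'range_z', 'camera_matrix', 'xyz', 'orientation']
```

View pics/top.png

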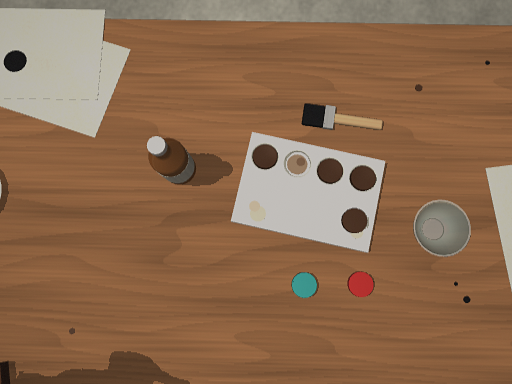

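View pics/scene.png

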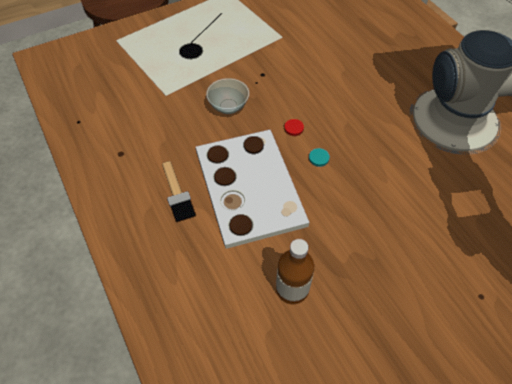

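Top view: used cakes are at (265,156), (330,170) and (362,178). The empty well is at (297,163): a white ring with a stain, at palette y=+34. The loose brown disc at (354,220) lies on the mixing area, so it is the cake. The turquoise (304,285) and red (361,284) discs are decoys. The scene view agrees. Next I'll measure and confirm with a crop.

```bash
cat >> h.py <<'E'
def world(c):
    p=cloud(c);return p@R.from_euler('xyz',c["orientation"]).as_matrix().T+np.array(c["xyz"])
def measure(c):
    im=c["image"].astype(int);P=world(c);z=P[...,2]
    out={}
    roi=np.zeros(z.shape,bool);roi[125:260,225:395]=1
    white=(im.min(-1)>140)&roi
    m=(z>.010)&(z<.045)&roi&(P[...,0]>.3)
    # palette outline from white hull
    n,l,s,_=cv2.connectedComponentsWithStats(white.astype(np.uint8));k=1+np.argmax(s[1:,4])
    pts=np.argwhere(l==k);Q=P[l==k];zt=np.median(Q[:,2])
    # project pixels onto plane z=h
    K=np.array(c["camera_matrix"]);Rm=R.from_euler('xyz',c["orientation"]).as_matrix();o=np.array(c["xyz"])
    def onp(uv,h):
        uv=np.atleast_2d(uv).astype(float);d=np.stack([(uv[:,0]-K[0,2])/K[0,0],-(uv[:,1]-K[1,2])/K[1,1],-np.ones(len(uv))],-1)@Rm.T
        return (o+d*((h-o[2])/d[:,2])[:,None])
    W=onp(pts[:,::-1],.018)[:,:2]
    rect=cv2.minAreaRect((W*1000).astype(np.float32))
    dark=((im.max(-1)<90)&roi).astype(np.uint8)
    n,l2,s2,cc=cv2.connectedComponentsWithStats(dark)
    blobs=[]
    for i in range(1,n):
        if s2[i,4]>200:
            cn=max(cv2.findContours((l2==i).astype(np.uint8),0,1)[0],key=len);e=cv2.fitEllipse(cn)
            blobs.append((cc[i].round(1),s2[i,4],e[0],np.median(z[l2==i]).round(4)))
    return zt,rect,blobs,onp
E
python3 - <<'E'
from h import *
c=dict(np.load("top.npz"))
zt,rect,b,onp=measure(c);print(zt,rect)
for x in b: print(x[0],x[1],x[3],onp(x[0],.030)[0],onp(x[0],.022)[0])
print("well px",onp([297,163],.010))
cv2.imwrite("pics/crop.png",cv2.resize(c["image"][120:265,220:400],None,fx=4,fy=4,interpolation=2))
E
```

```text
0.01748145685723007 ((567.6640014648438, -64.53419494628906), (279.6532897949219, 189.8558349609375), 78.48572540283203)
[264.6 156.5] 493 0.0205 [0.63251954 0.02535258 0.03      ] [0.63446685 0.02537807 0.022     ]
[329.5 170.8] 510 0.0206 [ 0.60597254 -0.1054321   0.03      ] [ 0.60765058 -0.10673318  0.022     ]
[362.4 178. ] 516 0.0206 [ 0.59274824 -0.17107575  0.03      ] [ 0.59429215 -0.17304265  0.022     ]
[353.9 220.3] 489 0.0293 [ 0.5076715  -0.15325956  0.03      ] [ 0.50835247 -0.15504576  0.022     ]
well px [[ 0.62510153 -0.0417387   0.01      ]]
```

View pics/crop.png

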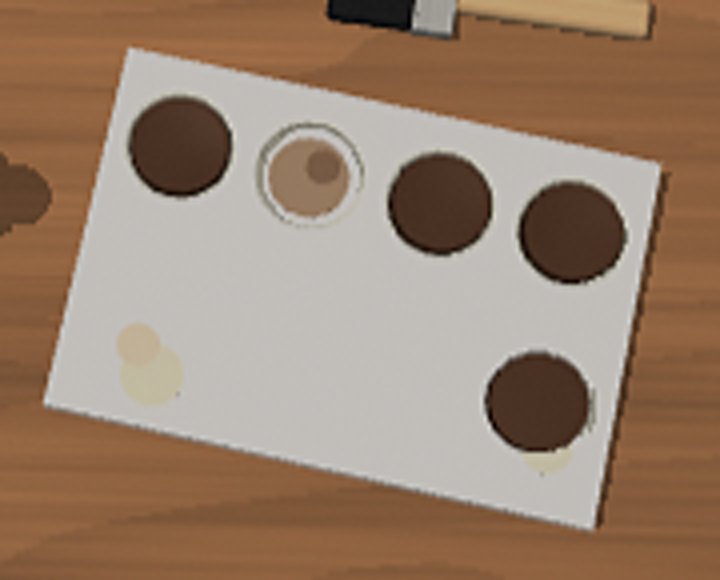

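Positions agree within about 2.5 mm (palette yaw −11.5°, cake top 30 mm, stuck cakes 22 mm). A straight push to the well would hit the neighbouring cake. So I'll push along palette +y first, then +x, with the two part-open fingertips as a cradle.

```bash
cat >> h.py <<'E'
import os
A=np.radians(-11.5);C=np.array([.567,-.0645])
def p2w(x,y): return C+np.array([[np.cos(A),-np.sin(A)],[np.sin(A),np.cos(A)]])@[x,y]
def w2p(x,y): return np.array([[np.cos(A),np.sin(A)],[-np.sin(A),np.cos(A)]])@(np.array([x,y])-C)
def T(xyz,yaw):
    M=np.eye(4);M[:3,:3]=R.from_euler('xyz',[np.pi,0,yaw]).as_matrix();M[:3,3]=xyz;return M
def plan(*tg):  # targets (px,py,z,yaw) in palette frame; prints rows from commanded pose, commits the last
    M=np.load('cmd.npy') if os.path.exists('cmd.npy') else T([.165,.577,.231],1.293)
    for px,py,z,yaw in tg:
        D=np.linalg.inv(M)@T([*p2w(px,py),z],yaw)
        row=np.r_[D[:3,3]/.5,R.from_matrix(D[:3,:3]).as_rotvec()/2].round(4);print(row.tolist())
    E=np.eye(4);E[:3,:3]=R.from_rotvec(row[3:]*2).as_matrix();E[:3,3]=row[:3]*.5
    np.save('cmd.npy',M@E)
E
python3 - <<'E'
from h import *
c=dict(np.load("top.npz"));_,_,b,onp=measure(c)
for x in b: print((w2p(*onp(x[0],x[3])[0][:2])*1000).round(1))
plan((-.041,-.144,.10,A))
E
```

```text
[ 48.6 101.6]
[ 48.6 -33.4]
[  48.7 -101.2]
[-40.4 -98.9]
[-1.3068, 1.0654, 0.262, 0.0, -0.0, 0.7469]
```

Call:
apply_moves([
  [-0.7,0.57,0.15,0,0,0.7469,0.65],
  [-0.7,0.57,0.15,0,0,0.7469,0.65],
  [-0.7,0.57,0.15,0,0,0.7469,0.65],
  [-0.7,0.57,0.15,0,0,0.7469,0.65],
  [-0.7,0.57,0.15,0,0,0.7469,0.65],
  [-0.7,0.57,0.15,0,0,0.7469,0.65],
  [-0.7,0.57,0.15,0,0,0.7469,0.65],
  [-0.7,0.57,0.15,0,0,0.7469,0.65],
  [-0.7,0.57,0.15,0,0,0.7469,0.65],
  [-0.7,0.57,0.15,0,0,0.7469,0.65],
  [-0.7,0.57,0.15,0,0,0.7469,0.65],
  [-0.7,0.57,0.15,0,0,0.7469,0.65],
  [-0.7,0.57,0.15,0,0,0.7469,0.65],
  [-0.7,0.57,0.15,0,0,0.7469,0.65],
  [-0.7,0.57,0.15,0,0,0.7469,0.65],
], squeeze=20)

```text
clock: 1.35
position: [0.3423, 0.1631, 0.1564]
tcp_rot: [-3.141, 0.0, -0.196]
ft_force: [0.3, 1.5, 1.0]
grip_width: 0.0303
```

```bash
python3 - <<'E'
from h import *
M=T([.165,.577,.231],1.293);E=np.eye(4);E[:3,:3]=R.from_rotvec([0,0,.7469*2]).as_matrix();E[:3,3]=np.array([-.7,.57,.15])*.5
np.save('cmd.npy',M@E);print((M@E)[:3,3])
plan((-.041,-.144,.10,A))
plan((-.041,-.144,.0215,A))
E
```

```text
[0.3430907  0.16226068 0.156     ]
[0.4473, 0.6431, 0.112, -0.0, -0.0, -0.0]
[0.0, -0.0, 0.157, -0.0, -0.0, -0.0]
```

Call:
apply_moves([
  [0.4473,0.6431,0.112,0,0,0,0.65],
  [0.4473,0.6431,0.112,0,0,0,0.65],
  [0.4473,0.6431,0.112,0,0,0,0.65],
  [0.4473,0.6431,0.112,0,0,0,0.65],
  [0.4473,0.6431,0.112,0,0,0,0.65],
  [0.4473,0.6431,0.112,0,0,0,0.65],
  [0.4473,0.6431,0.112,0,0,0,0.65],
  [0.4473,0.6431,0.112,0,0,0,0.65],
  [0.4473,0.6431,0.112,0,0,0,0.65],
  [0.4473,0.6431,0.112,0,0,0,0.65],
  [0.4473,0.6431,0.112,0,0,0,0.65],
  [0.4473,0.6431,0.112,0,0,0,0.65],
  [0.4473,0.6431,0.112,0,0,0,0.65],
  [0.4473,0.6431,0.112,0,0,0,0.65],
  [0.4473,0.6431,0.112,0,0,0,0.65],
])

```text
clock: 2.6
position: [0.4979, -0.1958, 0.1009]
tcp_rot: [3.142, -0.001, -0.198]
ft_force: [-0.2, 0.5, 0.2]
grip_width: 0.0295
```

```bash
python3 - <<'E'
from h import *
s=ctrl.get_state();print(s["position"],s["tcp_rot"],w2p(*s["position"][:2]))
c=ctrl.camera("wrist");np.savez("w1.npz",**c);cv2.imwrite("pics/w1.png",c["image"]);print(c["T_tool_cam"].round(4),c["camera_matrix"])
E
```

```text
[ 0.49793364 -0.19584269  0.10087432] [ 3.14156104e+00 -8.98750019e-04 -1.97835581e-01] [-0.04149431 -0.14247557]
[[ 1.000e+00 -4.000e-04 -9.000e-04  4.000e-04]
 [-7.000e-04 -9.505e-01 -3.109e-01 -8.010e-02]
 [-7.000e-04  3.109e-01 -9.505e-01 -1.431e-01]
 [ 0.000e+00  0.000e+00  0.000e+00  1.000e+00]] [[297.31863964   0.         253.04044995]
 [  0.         297.31863964 186.93078586]
 [  0.           0.           1.        ]]
```

View pics/w1.png

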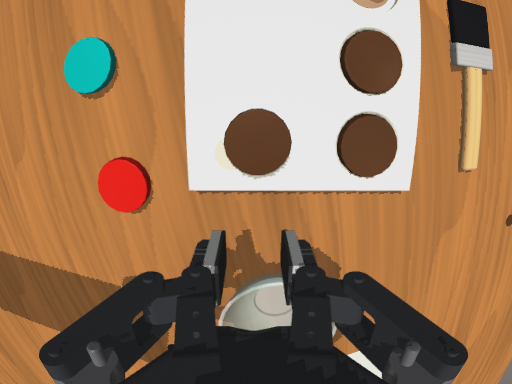

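Cake at (258,142) is straight ahead of the two fingertips (210 and 293, 240), and red and turquoise are well off the path. Descending, then pushing +y.

Call:
apply_moves([
  [0,0,0.06,0,0,0,0.65],
  [0,0,0.11,0,0,0,0.65],
  [0,0,0.14,0,0,0,0.65],
  [0,0,0.157,0,0,0,0.65],
  [0,0,0.157,0,0,0,0.65],
  [0,0,0.157,0,0,0,0.65],
  [0,0,0.157,0,0,0,0.65],
])

```text
clock: 3.23
position: [0.4986, -0.1977, 0.0236]
tcp_rot: [3.141, -0.003, -0.2]
ft_force: [-0.3, 0.4, 0.4]
grip_width: 0.0298
```

Call:
apply_moves([
  [0,-0.006,0.001,0,0,0,0.65],
  [0,-0.012,0.001,0,0,0,0.65],
  [0,-0.018,0.001,0,0,0,0.65],
  [0,-0.024,0.001,0,0,0,0.65],
  [0,-0.03,0.001,0,0,0,0.65],
  [0,-0.038,0.001,0,0,0,0.65],
  [0,-0.046,0.001,0,0,0,0.65],
  [0,-0.054,0.001,0,0,0,0.65],
  [0,-0.062,0.001,0,0,0,0.65],
  [0,-0.07,0.001,0,0,0,0.65],
  [0,-0.078,0.001,0,0,0,0.65],
  [0,-0.086,0.001,0,0,0,0.65],
  [0,-0.094,0.001,0,0,0,0.65],
  [0,-0.102,0.001,0,0,0,0.65],
  [0,-0.11,0.001,0,0,0,0.65],
  [0,-0.118,0.001,0,0,0,0.65],
  [0,-0.126,0.001,0,0,0,0.65],
  [0,-0.134,0.001,0,0,0,0.65],
  [0,-0.14,0.001,0,0,0,0.65],
  [0,-0.14,0.001,0,0,0,0.65],
])

```text
clock: 4.9
position: [0.5117, -0.1281, 0.0212]
tcp_rot: [-3.141, 0.0, -0.2]
ft_force: [-0.4, 0.3, 0.2]
grip_width: 0.0299
```

```bash
python3 - <<'E'
from h import *
s=ctrl.get_state();print(s["position"],s["tcp_rot"],w2p(*s["position"][:2]),s["ft_force"])
c=ctrl.camera("wrist");cv2.imwrite("pics/w2.png",c["image"])
E
```

```text
[ 0.51172824 -0.12812214  0.02122125] [-3.14119311e+00  1.20627514e-04 -2.00191821e-01] [-0.04147795 -0.07336432] [-0.40739647  0.32770714  0.1605299 ]
```

View pics/w2.png

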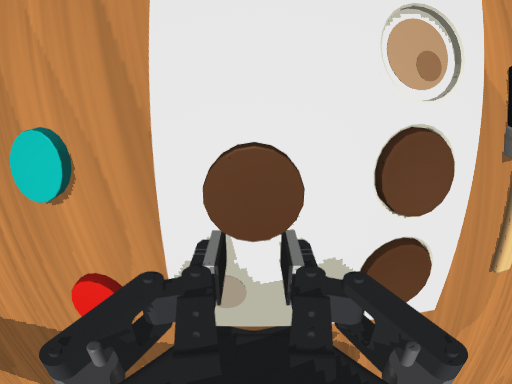

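The cake (253,190) is centred in the cradle and moving. The empty well is ahead right (418,50). Continuing.

Call:
apply_moves([
  [0,-0.008,0,0,0,0,0.65],
  [0,-0.016,0,0,0,0,0.65],
  [0,-0.024,0,0,0,0,0.65],
  [0,-0.032,0,0,0,0,0.65],
  [0,-0.04,0,0,0,0,0.65],
  [0,-0.048,0,0,0,0,0.65],
  [0,-0.056,0,0,0,0,0.65],
  [0,-0.064,0,0,0,0,0.65],
  [0,-0.072,0,0,0,0,0.65],
  [0,-0.08,0,0,0,0,0.65],
  [0,-0.09,0,0,0,0,0.65],
  [0,-0.1,0,0,0,0,0.65],
  [0,-0.11,0,0,0,0,0.65],
  [0,-0.12,0,0,0,0,0.65],
  [0,-0.13,0,0,0,0,0.65],
  [0,-0.138,0,0,0,0,0.65],
  [0,-0.146,0,0,0,0,0.65],
  [0,-0.15,0,0,0,0,0.65],
  [0,-0.154,0,0,0,0,0.65],
  [0,-0.154,0,0,0,0,0.65],
])

```text
clock: 6.62
position: [0.527, -0.0531, 0.0213]
tcp_rot: [-3.141, 0.0, -0.201]
ft_force: [0.3, 0.2, -1.1]
grip_width: 0.03
```

```bash
python3 - <<'E'
from h import *
M=T([*p2w(-.041,-.144),.0215],A);M[:3,3]+=M[:3,:3]@[0,-.147,.0005];np.save('cmd.npy',M)
plan((-.041,-.014,.0215,A),(-.041,-.02,.08,A),(-.12,.034,.08,A+np.pi/2))
E
```

```text
[-0.0, 0.034, -0.001, 0.0, 0.0, -0.0]
[-0.0, 0.046, -0.118, 0.0, 0.0, -0.0]
[-0.158, -0.062, -0.118, -0.0, 0.0, -0.7854]
```

```bash
python3 - <<'E'
from h import *
M=T([*p2w(-.041,-.144),.0215],A);M[:3,3]+=M[:3,:3]@[0,-.147,.0005];np.save('cmd.npy',M)
plan((-.12,.034,.08,A-np.pi/2))
E
```

```text
[-0.158, -0.062, -0.118, -0.0, -0.0, 0.7854]
```

Call:
apply_moves([
  [0,0.01,0,0,0,0,0.65],
  [0,0.034,-0.001,0,0,0,0.65],
  [0,0.04,-0.06,0,0,0,0.65],
  [0,0.046,-0.118,0,0,0,0.65],
  [-0.05,0.04,-0.118,0,0,0.1,0.65],
  [-0.158,-0.062,-0.118,0,0,0.7854,0.65],
  [-0.158,-0.062,-0.118,0,0,0.7854,0.65],
  [-0.158,-0.062,-0.118,0,0,0.7854,0.65],
  [-0.158,-0.062,-0.118,0,0,0.7854,0.65],
  [-0.158,-0.062,-0.118,0,0,0.7854,0.65],
  [-0.158,-0.062,-0.118,0,0,0.7854,0.65],
  [-0.158,-0.062,-0.118,0,0,0.7854,0.65],
  [-0.158,-0.062,-0.118,0,0,0.7854,0.65],
  [-0.158,-0.062,-0.118,0,0,0.7854,0.65],
  [-0.158,-0.062,-0.118,0,0,0.7854,0.65],
  [-0.158,-0.062,-0.118,0,0,0.7854,0.65],
  [-0.158,-0.062,-0.118,0,0,0.7854,0.65],
  [-0.158,-0.062,-0.118,0,0,0.7854,0.65],
  [-0.158,-0.062,-0.118,0,0,0.7854,0.65],
  [-0.158,-0.062,-0.118,0,0,0.7854,0.65],
])

```text
clock: 8.28
position: [0.4557, -0.0078, 0.0803]
tcp_rot: [-3.141, -0.0, -1.77]
ft_force: [0.1, -0.2, 0.2]
grip_width: 0.0299
```

```bash
python3 - <<'E'
from h import *
s=ctrl.get_state();print(s["position"],s["tcp_rot"],w2p(*s["position"][:2]))
c=ctrl.camera("wrist");cv2.imwrite("pics/w3.png",c["image"])
Mt=np.eye(4);Mt[:3,:3]=R.from_euler('xyz',s["tcp_rot"]).as_matrix();Mt[:3,3]=s["position"];Tc=Mt@c["T_tool_cam"]
K=c["camera_matrix"];im=c["image"].astype(int)
def onw(uv,h):
    d=np.array([uv[0]-K[0,2],uv[1]-K[1,2]]);r=np.hypot(*d);th=r/K[0,0];v=np.r_[d/r*np.sin(th),np.cos(th)]*[1,-1,-1]
    v=Tc[:3,:3]@v;o=Tc[:3,3];return o+v*(h-o[2])/v[2]
brown=((im[...,2]<110)&(im[...,2]-im[...,0]>15)&(im[...,0]<50)).astype(np.uint8)
n,l,st,cc=cv2.connectedComponentsWithStats(brown)
for i in range(1,n):
    if st[i,4]>800:
        cn=max(cv2.findContours((l==i).astype(np.uint8),0,1)[0],key=len)[:,0]
        for h in(.030,.022):
            W=np.array([onw(p.astype(float),h)[:2] for p in cn])*1000;(a,r)=cv2.minEnclosingCircle(W.astype(np.float32))
            print(cc[i].round(),st[i,4],h,(w2p(*np.array(a)/1000)*1000).round(1),round(r,1))
E
```

```text
[ 0.45571554 -0.00781127  0.08033635] [-3.14147583e+00 -1.48777054e-04 -1.76992309e+00] [-0.12035231  0.03336413]
[431.   9.] 891 0.03 [ 39.8 -94.5] 24.5
[431.   9.] 891 0.022 [ 43.1 -99.9] 25.5
[15. 79.] 1161 0.03 [ -8.3 218.4] 46.7
[15. 79.] 1161 0.022 [ -7. 226.] 48.7
[257.  94.] 3722 0.03 [-41.   34.7] 24.4
[257.  94.] 3722 0.022 [-41.   34.7] 25.4
```

View pics/w3.png

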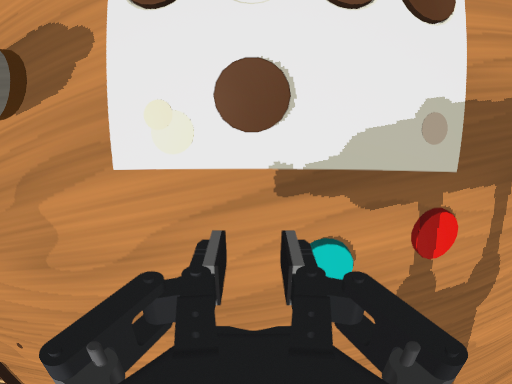

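Cake at palette (−41, 34.7) mm, pixel (252,94), centred before the fingers. The turquoise disc is on the table, below finger height. Moving in, then down.

```bash
python3 - <<'E'
from h import *
plan((-.086,.0345,.08,A-np.pi/2),(-.086,.0345,.0215,A-np.pi/2),(-.005,.0345,.0213,A-np.pi/2))
E
```

```text
[-0.001, -0.068, -0.0, -0.0, -0.0, -0.0]
[-0.001, -0.068, 0.117, -0.0, -0.0, -0.0]
[-0.001, -0.23, 0.1174, -0.0, -0.0, -0.0]
```

Call:
apply_moves([
  [-0.001,-0.068,0,0,0,0,0.65],
  [-0.001,-0.068,0.04,0,0,0,0.65],
  [-0.001,-0.068,0.1,0,0,0,0.65],
  [-0.001,-0.068,0.117,0,0,0,0.65],
  [-0.001,-0.068,0.117,0,0,0,0.65],
  [-0.001,-0.072,0.117,0,0,0,0.65],
  [-0.001,-0.08,0.1174,0,0,0,0.65],
  [-0.001,-0.09,0.1174,0,0,0,0.65],
  [-0.001,-0.1,0.1174,0,0,0,0.65],
  [-0.001,-0.112,0.1174,0,0,0,0.65],
  [-0.001,-0.124,0.1174,0,0,0,0.65],
  [-0.001,-0.136,0.1174,0,0,0,0.65],
  [-0.001,-0.148,0.1174,0,0,0,0.65],
  [-0.001,-0.16,0.1174,0,0,0,0.65],
  [-0.001,-0.172,0.1174,0,0,0,0.65],
  [-0.001,-0.184,0.1174,0,0,0,0.65],
  [-0.001,-0.196,0.1174,0,0,0,0.65],
  [-0.001,-0.208,0.1174,0,0,0,0.65],
  [-0.001,-0.22,0.1174,0,0,0,0.65],
  [-0.001,-0.23,0.1174,0,0,0,0.65],
])

```text
clock: 10.0
position: [0.5692, -0.0298, 0.0215]
tcp_rot: [-3.142, -0.0, -1.772]
ft_force: [-0.7, 0.6, 0.7]
grip_width: 0.0299
```

```bash
python3 - <<'E'
from h import *
s=ctrl.get_state();print(s["position"],s["tcp_rot"],w2p(*s["position"][:2]),s["ft_force"])
c=ctrl.camera("wrist");cv2.imwrite("pics/w4.png",c["image"])
E
```

```text
[ 0.56918166 -0.0298373   0.02154758] [-3.14153967e+00 -1.79108817e-05 -1.77161416e+00] [-0.00477276  0.03440179] [-0.74897184  0.56344246  0.6567012 ]
```

View pics/w4.png

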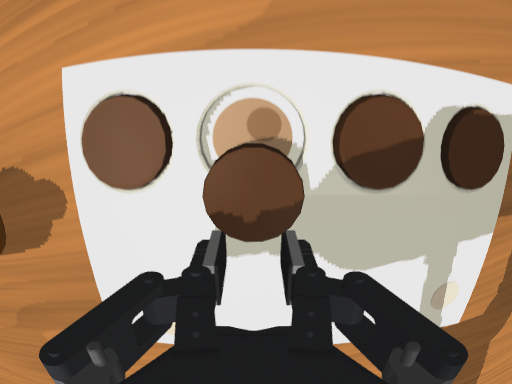

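The cake (253,192) overlaps the well rim, aligned with the empty well (251,137). Pushing slowly over the edge.

Call:
apply_moves([
  [0,-0.003,0,0,0,0,0.65],
  [0,-0.006,0,0,0,0,0.65],
  [0,-0.009,0,0,0,0,0.65],
  [0,-0.012,0,0,0,0,0.65],
  [0,-0.015,0,0,0,0,0.65],
  [0,-0.018,0,0,0,0,0.65],
  [0,-0.021,0,0,0,0,0.65],
  [0,-0.024,0,0,0,0,0.65],
  [0,-0.027,0,0,0,0,0.65],
  [0,-0.03,0,0,0,0,0.65],
  [0,-0.033,0,0,0,0,0.65],
  [0,-0.036,0,0,0,0,0.65],
  [0,-0.039,0,0,0,0,0.65],
  [0,-0.041,0,0,0,0,0.65],
  [0,-0.043,0,0,0,0,0.65],
  [0,-0.045,0,0,0,0,0.65],
  [0,-0.045,0,0,0,0,0.65],
])

```text
clock: 11.47
position: [0.5907, -0.0342, 0.0215]
tcp_rot: [-3.142, 0.0, -1.772]
ft_force: [-0.8, 0.2, -0.1]
grip_width: 0.03
```

```bash
python3 - <<'E'
from h import *
s=ctrl.get_state();print(s["position"],s["tcp_rot"],w2p(*s["position"][:2]),s["ft_force"])
c=ctrl.camera("wrist");cv2.imwrite("pics/w5.png",c["image"])
E
```

```text
[ 0.59074563 -0.03421228  0.02151489] [-3.14152069e+00  4.05256471e-05 -1.77165522e+00] [0.01723053 0.0344138 ] [-0.81793684  0.22566119 -0.13686016]
```

View pics/w5.png

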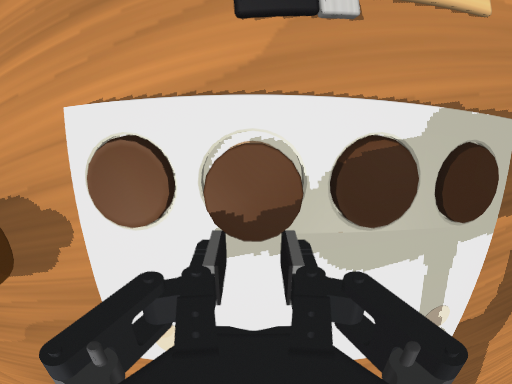

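The cake (253,190) is nearly home, still a few mm short of the far rim (gap at row 137). A little more push.

Call:
apply_moves([
  [0,-0.002,0,0,0,0,0.65],
  [0,-0.004,0,0,0,0,0.65],
  [0,-0.006,0,0,0,0,0.65],
  [0,-0.008,0,0,0,0,0.65],
  [0,-0.008,0,0,0,0,0.65],
])

```text
clock: 11.93
position: [0.5947, -0.0351, 0.0216]
tcp_rot: [-3.141, -0.0, -1.772]
ft_force: [0.1, -0.3, -0.5]
grip_width: 0.0302
```

```bash
python3 - <<'E'
from h import *
s=ctrl.get_state();print(w2p(*s["position"][:2]),s["ft_force"])
c=ctrl.camera("wrist");cv2.imwrite("pics/w6.png",c["image"][80:260,150:360].repeat(3,0).repeat(3,1))
E
```

```text
[0.02130877 0.03438221] [ 0.07343837 -0.33114932 -0.49986259]
```

View pics/w6.png

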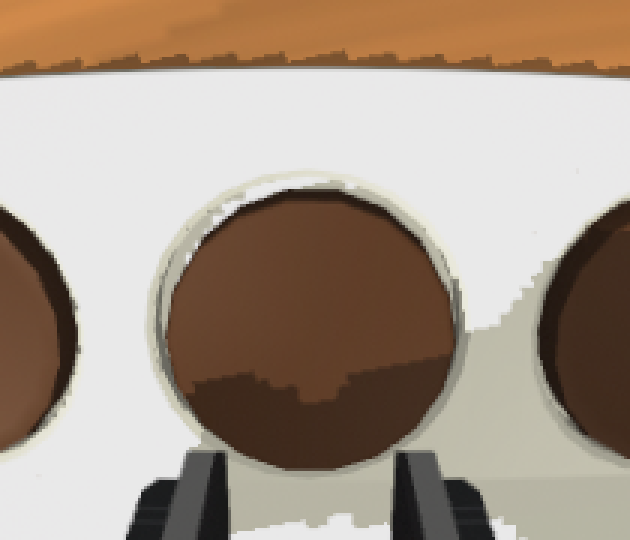

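The cake is now inside the well ring, with contact force near zero. Backing off, lifting and shutting the fingers, then checking flatness by depth.

Call:
apply_moves([
  [0,0.008,0,0,0,0,0.65],
  [0,0.012,-0.02,0,0,0,0.65],
  [0,0.012,-0.1,0,0,0,0.8],
  [0,0.012,-0.12,0,0,0,1],
  [0,0.012,-0.12,0,0,0,1],
  [0,0.012,-0.12,0,0,0,1],
  [0,0.012,-0.12,0,0,0,1],
  [0,0.012,-0.12,0,0,0,1],
  [0,0.012,-0.12,0,0,0,1],
])

```text
clock: 12.73
position: [0.5878, -0.0337, 0.0801]
tcp_rot: [3.139, -0.0, -1.772]
ft_force: [0.1, -0.5, -0.9]
grip_width: 0.0003
```

```bash
cat > chk.py <<'E'
from h import *
import sys
s=ctrl.get_state();print(s["position"],w2p(*s["position"][:2]),s["ft_force"])
c=ctrl.camera("wrist");im=c["image"].astype(int)
Mt=np.eye(4);Mt[:3,:3]=R.from_euler('xyz',s["tcp_rot"]).as_matrix();Mt[:3,3]=s["position"];Tc=Mt@c["T_tool_cam"]
K=c["camera_matrix"];z=c["range_z"].astype(float);v,u=np.indices(z.shape);a=u-K[0,2];b=v-K[1,2];r=np.hypot(a,b)+1e-9;t=np.tan(r/K[0,0])/r
W=np.stack([a*t*z,-b*t*z,-z],-1)@Tc[:3,:3].T+Tc[:3,3]
brown=((im[...,2]<125)&(im[...,2]-im[...,0]>15)&(im[...,0]<60)&(z>0)&(abs(W[...,2]-.025)<.015)).astype(np.uint8)
n,l,st,cc=cv2.connectedComponentsWithStats(brown)
for i in range(1,n):
    if st[i,4]>600:
        Q=W[l==i];pl=np.linalg.lstsq(np.c_[Q[:,:2]-Q[:,:2].mean(0),np.ones(len(Q))],Q[:,2],rcond=None)[0]
        cen,rad=cv2.minEnclosingCircle((Q[:,:2]*1000).astype(np.float32))
        print(cc[i].round(),st[i,4],"centre",(w2p(*np.array(cen)/1000)*1000).round(1),"r",round(rad,1),"z",pl[2].round(4),"tilt deg",np.degrees(pl[:2]).round(1))
cv2.imwrite(sys.argv[1],c["image"])
E
python3 chk.py pics/w7.png
```

```text
[ 0.58784378 -0.03369835  0.0800755 ] [0.01428448 0.03433888] [ 0.13570121 -0.50650702 -0.88017833]
[157. 149.] 2656 centre [ 51.8 103.2] r 26.4 z 0.0214 tilt deg [0.1 1.1]
[345. 154.] 3694 centre [ 51.7 -33. ] r 26.8 z 0.0214 tilt deg [-0.6 -0.7]
[253. 154.] 3807 centre [50.7 35.2] r 25.8 z 0.0224 tilt deg [ 0. -0.]
[423. 157.] 2747 centre [ 51.4 -99.4] r 26.6 z 0.0214 tilt deg [-0.8 -0.9]
[ 29. 213.] 727 centre [ -6.1 262.4] r 32.8 z 0.018 tilt deg [ 0.2 -2.1]
```

View pics/w7.png

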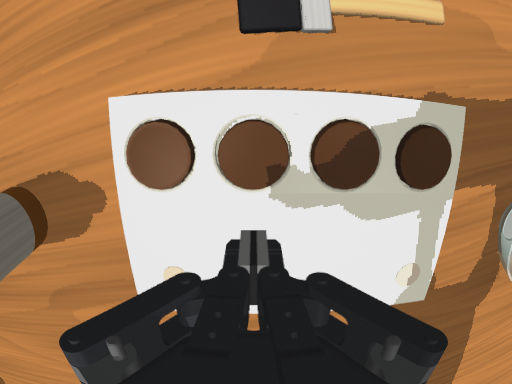

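It lies flat in the well: top z 22.4 mm, tilt 0°, centre (50.7, 35.2) mm. Now pressing its middle.

Call:
apply_moves([
  [0,-0.04,0,0,0,0,1],
  [0,-0.0715,0,0,0,0,1],
  [0,-0.0715,0.04,0,0,0,1],
  [0,-0.0715,0.08,0,0,0,1],
  [0,-0.0715,0.1,0,0,0,1],
  [0,-0.0715,0.108,0,0,0,1],
  [0,-0.0715,0.108,0,0,0,1],
  [0,-0.0715,0.108,0,0,0,1],
  [0,-0.0715,0.108,0,0,0,1],
])

```text
clock: 13.53
position: [0.6244, -0.041, 0.0291]
tcp_rot: [-3.139, 0.0, -1.772]
ft_force: [0.3, 0.2, -0.3]
grip_width: -0.0001
```

Call:
apply_moves([
  [0,0.001,0.002,0,0,0,1],
  [0,0.002,0.004,0,0,0,1],
  [0,0.002,0.006,0,0,0,1],
  [0,0.002,0.008,0,0,0,1],
  [0,0.002,0.009,0,0,0,1],
  [0,0.002,0.01,0,0,0,1],
  [0,0.002,0.01,0,0,0,1],
  [0,0.002,0.01,0,0,0,1],
])

```text
clock: 14.2
position: [0.6226, -0.0407, 0.0225]
tcp_rot: [3.141, -0.0, -1.772]
ft_force: [-0.4, 0.2, -0.3]
grip_width: 0.0001
```

Call:
apply_moves([
  [0,0,0.001,0,0,0,1],
  [0,0,0.002,0,0,0,1],
  [0,0,0.002,0,0,0,1],
  [0,0,0.002,0,0,0,1],
])

```text
clock: 14.53
position: [0.6228, -0.0407, 0.0221]
tcp_rot: [-3.141, 0.0, -1.772]
ft_force: [-1.5, 0.2, 3.6]
grip_width: -0.0002
```

Contact at z≈22 mm with 3.6 N. Pressing slightly more.

Call:
apply_moves([
  [0,0,0.0005,0,0,0,1],
  [0,0,0.001,0,0,0,1],
  [0,0,0.001,0,0,0,1],
  [0,0,0.001,0,0,0,1],
  [0,0,0.001,0,0,0,1],
  [0,0,0.001,0,0,0,1],
])

```text
clock: 15.03
position: [0.6228, -0.0407, 0.0221]
tcp_rot: [-3.141, 0.0, -1.772]
ft_force: [-2.9, 0.0, 6.3]
grip_width: -0.0001
```

```bash
python3 chk.py pics/w8.png; python3 -c "
from h import *
c=ctrl.camera('scene');cv2.imwrite('pics/s2.png',c['image']);print(ctrl.get_state()['ft_force'])"
```

```text
[ 0.62281956 -0.04073608  0.02207545] [0.0499612  0.03441549] [-2.90124992  0.02508078  6.27143514]
[138. 234.] 5134 centre [ 51.9 102.3] r 26.5 z 0.0213 tilt deg [-0.8  1. ]
[367. 234.] 5156 centre [ 51.7 -33. ] r 26.8 z 0.0213 tilt deg [-1.2 -0.5]
[456. 229.] 3315 centre [  52.6 -100.7] r 26.7 z 0.0212 tilt deg [-1.1 -0.9]
[253. 225.] 3475 centre [51.3 36. ] r 26.1 z 0.0219 tilt deg [-3.6  0.7]
[-3.83925937  0.10524925  6.40338202]
```

View pics/w8.png

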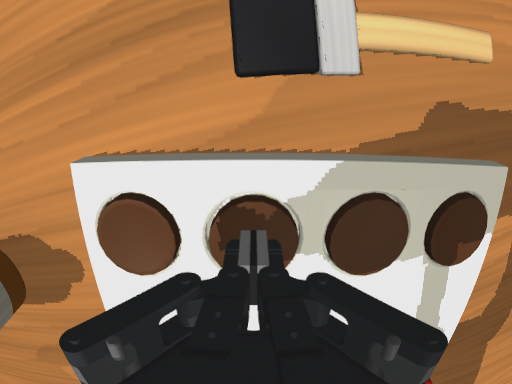

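```bash
python3 -c "
from h import *
print(ctrl.sign_off(), ctrl.get_state()['clock'])"
```

```text
the job is handed in; nothing more can be done
the job is handed in; nothing more can be done
```

The fresh cake is in the empty well, and I handed the job in with the closed fingertips still pressing on the middle of its top. The last clock reading before hand-in was about 15 s.

I pushed the cake with the part-open fingertips along palette +y, then along +x over the rim until it dropped in. I did not pick it up, and the other three cakes, bottle, bowl, brush and coloured discs were not touched.

**Before pressing:** the cake's top was at z = 22.4 mm with no tilt, and its centre was at palette (51, 35) mm.

**While pressing:** the fingertips rest at z = 22.1 mm (22 mm expected when seated), with a steady push of about 6.4 N down. The wrist also reads up to 4 N sideways.

**Disagreement:** with the fingers partly hiding the cake, the last depth fit read a tilt of 3.6°. I put this down to the fingers and the oblique view. The contact height fits a flat cake, since that much tilt would raise its centre about 1.6 mm.

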